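# Put the drawing things away after the lesson

## Robot

A 7-joint arm with a two-finger parallel gripper is mounted at the origin on a cart in front of the work surface, level with it; the furniture and walls round the work are solid. World frame = base frame: x ahead of the robot, y to its left, z up, the work surface at z = 0. Lengths are in m, angles in rad, forces in N, time in s.
With the tool pointing down it reaches from about 0.35 to 0.9 m from the base axis. Payload 19.9 kg.
Tool frame: the origin (TCP) lies between the finger pads; the fingertips stand 19 mm ahead of it and the grasp point (between the pads) is the TCP; z points along the fingers, y is the line along which they close (so a half turn about z gives the same grasp; the last joint's range is limited). The gripper opens to 94 mm and grips with 3 to 60 N. Pads are 16 mm wide; open, the fingers measure 119 mm over their backs; the gripper's body (75 mm by 177 mm) begins 78 mm behind the grasp point.
Start: joints at [1.139, 0.417, -0.01, 1.614, 0.005, 1.111, -0.053], TCP at [0.238, -0.578, 0.224] pointing down, gripper open.
Joint ranges: [-2.81, 2.81], [-0.39, 2.02], [-1.27, 1.25], [0.06, 2.57], [-1.19, 4.33], [0.19, 2], [-2.82, 2.82]. Speed limits (rad/s): [1.89, 1.89, 2.39, 2.39, 3.01, 3.01, 3.01].

## Interface

Orientations are given as a 3x3 rotation matrix whose columns are the frame's x, y, z axes.
In Python, from rig import robot gives the robot as it stands. Calls block until the motion is done:
- robot.move_ptp(position, orientation): joint-space move of the TCP to a pose.
- robot.move_linear(position, velocity=0.15, frame=None, threshold=None): straight line of the TCP; frame=None keeps the orientation; velocity is the mean speed in m/s. With threshold (N) it stops when the force on the tool has changed by that much, and returns True; else False.
- robot.goto_joints(angles): joint-space move.
- robot.gripper_to(opening): finger opening in m; the grip force is fixed at half the most; returns when the fingers have stopped.
- robot.pause(seconds).
- robot.ik(position, orientation): joint angles nearest the present ones, or None.
- robot.get_state(): the state.
- robot.grab_frame(name): name is "scene" or "top" or "wrist"; returns the picture (420x560x3 uint8, red, green, blue); there is no depth.
- robot.camera_info(name): a dict with "fx", "fy", "cx", "cy" (pixels), "dist" ([k1, k2, p1, p2, k3] as OpenCV has them; the pictures are not rectified), "rvec" (rotation vector, rad) and "tvec" (3), from world to camera coordinates, as OpenCV has them. Camera axes: x right, y down, z forward; pixel columns grow to the right and rows downward; lengths in m; the calibration is good to about 2 mm. A picture is of the moment at which its call begins: read the wrist's pose just before it. camera_info takes no time and is no camera call; for the wrist camera it gives the pose at the moment of the call.
A pose or a line that the arm cannot do raises robot.PlanningError and nothing moves.
- robot.sign_off(): hands the job in; it is judged then, once.
The state is a dict: "time": time; "qpos": joint angles; "joint_vel": joint speeds; "effort": joint torques, N m; "ee_pos": TCP position; "tool_rot": TCP orientation; "force": force on the tool from outside, world axes, zero at the start; "moment": the same for the moment, N m; "opening": finger opening in m; "grasp_force": force on a finger pad.
Only numpy, scipy, OpenCV 4.12 (cv2) and the standard library are available. Lean on these libraries where they do the work, as an engineer would, in place of code of your own. Each camera call takes 0.05 s, during which the arm holds its last target. There are 200 camera calls.

## Task

Put the loose drawing things from the front of the table away where they belong: lay the yellow pencil and the green pencil across the wooden pencil rest, each seated in a notch of its own on both rails, and put the eraser, the pencil sharpener and the binder clip each in the bin that already holds one of its kind. Leave the open tub of push pins standing where it is.

Things in the scene. Friction and masses are not known exactly. Their poses are not given: they have to be found in the camera images.
- yellow_pencil_mid (a point): Loose yellow pencil with a red end, 8 mm across and about 165 mm long, lying flat on the table; 10 to 17 g. This point is the middle of its length, on its axis (3.5 mm above what it lies on); its own y axis runs along it. Grasp it across the shaft near the middle. Its place in the near row and its yaw vary.
- green_pencil_mid (a point): Loose dark green pencil with a red end, 8 mm across and about 170 mm long, lying flat on the table; 10 to 17 g. This point is the middle of its length, on its axis (3.5 mm above what it lies on); its own y axis runs along it. Grasp it across the shaft near the middle. Its place in the near row and its yaw vary.
- eraser_mid (a point): Loose white eraser in a blue sleeve, 20 mm wide (its x), 42 mm long (its y), 12 mm high, lying flat on the table. Grasp it across the 20 mm. Its place in the near row and its yaw vary. This point is its centre, half-way up.
- sharpener_mid (a point): Loose red pencil sharpener with a metal blade on top, 16 mm wide (its x), 26 mm long (its y), body 12 mm high (15 with the blade's screw), lying flat on the table. Grasp it across the 16 mm. Its place in the near row and its yaw vary. This point is the centre of the body, 6 mm above the table.
- binder_clip_mid (a point): Loose black binder clip standing on the table on its flat edge, body 16 mm wide (its x), 32 mm long (its y), 14 mm high; its two thin wire handles rise to 37 mm. Grasp the black body across the 16 mm. Its place in the near row and its yaw vary. This point is the centre of the black body, 7 mm above the table.
- pencil_rest: Fixed wooden rest, empty: two rails along its x, 120 mm long, 12 thick, 34 high, centred at y = -42 and +42 mm, open between them (12 mm high cross-bars at the ends). Facing V-notches in both, 20 mm wide, 10 deep, at x = -40, 0, +40 mm. A pencil lies across the rails along y; seated, its axis is 29 mm above the table. Origin: centre of underside, z up. Any of the 4 far places, yaw up to 12 degrees.
- eraser_bin: Fixed open bin of yellow plastic, 96 mm (its x) by 110 mm (its y), 28 mm high, walls and floor 3 mm thick. One eraser already lies in its left (+y) end, taking the floor from y = +16 mm on and rising to 15 mm above the table; the floor from y = -52 to +16 mm is free. Origin: centre of its underside, z up. It stands at any of the 4 far places, yaw up to 12 degrees.
- sharpener_bin: Fixed open bin of blue plastic, 96 mm (its x) by 110 mm (its y), 28 mm high, walls and floor 3 mm thick. One red sharpener already lies in its left (+y) end, taking the floor from y = +16 mm on and rising to 18 mm above the table; the floor from y = -52 to +16 mm is free. Origin: centre of its underside, z up. It stands at any of the 4 far places, yaw up to 12 degrees.
- clip_bin: Fixed open bin of green plastic, 96 mm (its x) by 110 mm (its y), 28 mm high, walls and floor 3 mm thick. One black binder clip already lies in its left (+y) end, taking the floor from y = +16 mm on and rising to 40 mm above the table; the floor from y = -52 to +16 mm is free. Origin: centre of its underside, z up. It stands at any of the 4 far places, yaw up to 12 degrees.
- pin_tub: Bystander, to be left alone: loose round clear tub of coloured push pins, 55 mm across, 30 mm high, 60 g, standing in the near row among the things to sort. Origin: centre of its underside.
Not all that is in view belongs to the job. Of the things like the part that bears binder_clip_mid, leave any that is pink; of the rest the smaller one is meant.

How it is judged:
At the end, for the whole second after the job is handed in: Pencils: each in notches of both rails (axis 25.5-32.5 mm up, within 0.1 rad of the notches, middle within 25 mm of the rest's). Eraser, sharpener, clip: each in its kind's bin, centre inside the walls, under 22 mm up. Tub within 30 mm of its start, tilt under 0.3 rad. All released, at rest (y of yellow_pencil_mid in the frame of pencil_rest between -0.025 and 0.025 m and x of yellow_pencil_mid in the frame of pencil_rest between -0.048 and 0.048 m and z of yellow_pencil_mid in the frame of pencil_rest between 0.0255 and 0.0325 m and angle between the y axis of each of yellow_pencil, green_pencil and the y axis of pencil_rest, either way round below 0.1 rad and linear speed of each of yellow_pencil, green_pencil, eraser, sharpener, binder_clip below 0.02 m/s and not (contact force between yellow_pencil and the fingers above 0.05 N) and y of green_pencil_mid in the frame of pencil_rest between -0.025 and 0.025 m and x of green_pencil_mid in the frame of pencil_rest between -0.048 and 0.048 m and z of green_pencil_mid in the frame of pencil_rest between 0.0255 and 0.0325 m and not (contact force between green_pencil and the fingers above 0.05 N) and x of eraser_mid in the frame of eraser_bin between -0.045 and 0.045 m and y of eraser_mid in the frame of eraser_bin between -0.052 and 0.052 m and z of eraser_mid in the frame of eraser_bin between 0 and 0.022 m and not (contact force between eraser and the fingers above 0.05 N) and x of sharpener_mid in the frame of sharpener_bin between -0.045 and 0.045 m and y of sharpener_mid in the frame of sharpener_bin between -0.052 and 0.052 m and z of sharpener_mid in the frame of sharpener_bin between 0 and 0.022 m and not (contact force between sharpener and the fingers above 0.05 N) and x of binder_clip_mid in the frame of clip_bin between -0.045 and 0.045 m and y of binder_clip_mid in the frame of clip_bin between -0.052 and 0.052 m and z of binder_clip_mid in the frame of clip_bin between 0 and 0.022 m and not (contact force between binder_clip and the fingers above 0.05 N) and distance of pin_tub from where it was at the start of the episode below 0.03 m and angle between pin_tub's own z axis and vertical below 0.3 rad); the robot touches nothing.
It fails at once if the tub of push pins is shoved more than 30 mm or tipped (distance of pin_tub from where it was at the start of the episode above 0.03 m or angle between pin_tub's own z axis and vertical above 0.3 rad).
It also fails if it takes over 112 s, if anything falls off the work surface, if the arm or the gripper's body presses on something with over 40 N, if the wrist force passes 120 N, or if a joint passes its speed limit or range.

## Working session

There is one attempt and no reset: what is moved stays moved. The work goes in short steps, each a Python script; the robot and the scene stay as the last script left them, time stands still between calls to the robot, and variables do not carry over. Pictures are saved under pics/ and viewed, at most 14 in all, crops included, and the job is handed in when it is done.

```bash
mkdir -p pics; ls; python3 - <<'E'
from rig import robot
import cv2
for n in ("top","scene"):
    f=robot.grab_frame(n); cv2.imwrite(f"pics/{n}0.png",cv2.cvtColor(f,cv2.COLOR_RGB2BGR))
    print(n,robot.camera_info(n))
E
```

```text
pics
top {'fx': 432.05491790955006, 'fy': 432.05491790955006, 'cx': 279.8374221598919, 'cy': 207.75956696600204, 'dist': array([0.01428936, 0.        , 0.        , 0.        , 0.        ]), 'rvec': array([ 2.1766006 , -2.11616333,  0.14974763]), 'tvec': array([-0.01409801,  0.52157696,  1.09076551])}
scene {'fx': 404.76576777053947, 'fy': 404.76576777053947, 'cx': 285.9051824531768, 'cy': 205.80810961967694, 'dist': array([-0.02907239,  0.        ,  0.        ,  0.        ,  0.        ]), 'rvec': array([ 0.78019924, -2.52405193,  1.21367305]), 'tvec': array([0.4119434 , 0.19408181, 0.8782142 ])}
```

```bash
python3 - <<'E'
import cv2
i=cv2.imread("pics/top0.png"); cv2.imwrite("pics/top0b.png",cv2.resize(i,(800,600),interpolation=cv2.INTER_CUBIC))
E
```

```text
(no output)
```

View pics/top0b.png

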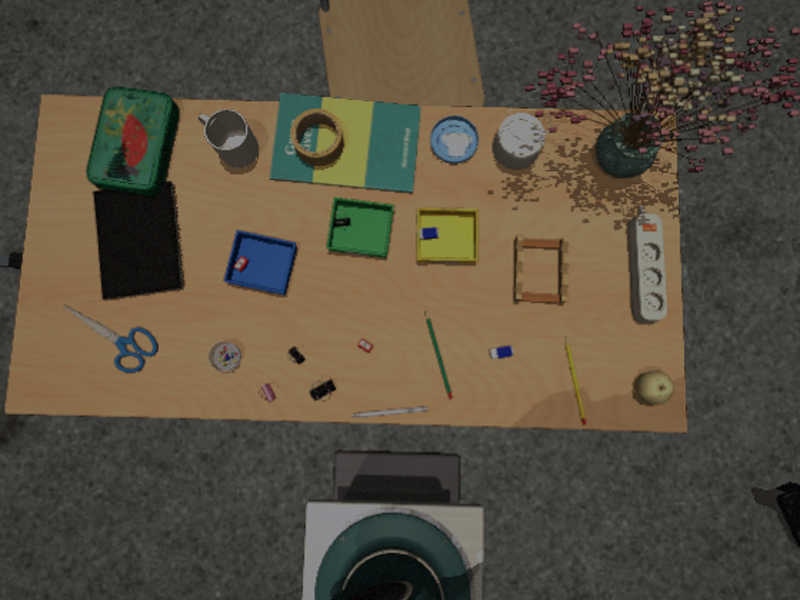

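View pics/scene0.png

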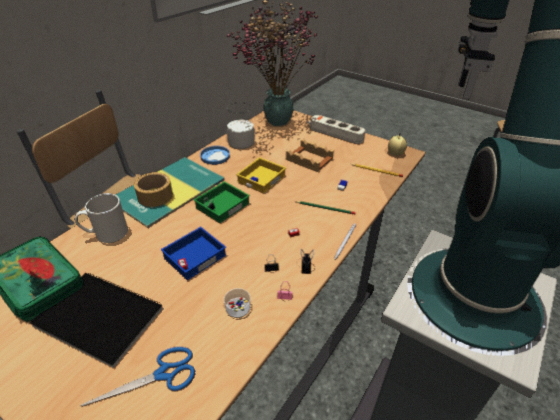

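The top view (800x600 scale) shows the blue bin at (261,263), green bin at (360,228), yellow bin at (447,235) and rest at (541,270). In the near row are the tub (226,356), sharpener (365,345), green pencil (438,355), eraser (501,352) and yellow pencil (575,380).

Clip candidates: small black (297,354), large black (322,389) and pink (267,392). The small black one fits: it isn't pink and it's the smaller of the two black ones.

```bash
cat > h.py <<'E'
import numpy as np, cv2
def rays(info,px):
    K=np.array([[info['fx'],0,info['cx']],[0,info['fy'],info['cy']],[0,0,1]])
    n=cv2.undistortPoints(np.array(px,float).reshape(-1,1,2),K,np.array(info['dist'])).reshape(-1,2)
    R=cv2.Rodrigues(np.array(info['rvec']))[0]
    return -R.T@np.array(info['tvec']), np.c_[n,np.ones(len(n))]@R
def onplane(info,px,z):
    c,d=rays(info,px); return (c+d*((z-c[2])/d[:,2])[:,None])[:,:2]
def rect(info,cnt,z):
    """centre, (short,long), yaw of the LONG axis measured from world y, in (-90,90] deg"""
    w=onplane(info,cnt.reshape(-1,2),z)
    (c,(a,b),_)=r=cv2.minAreaRect((w*1000).astype(np.float32))
    p=cv2.boxPoints(r); e=max((p[1]-p[0],p[2]-p[1]),key=np.linalg.norm)
    yaw=np.degrees(np.arctan2(-e[0],e[1])); yaw=(yaw+90)%180-90
    return np.round(np.array(c)/1000,4),np.round(sorted((a,b)),1),round(yaw,1)
def salient(rgb):
    hsv=cv2.cvtColor(rgb,cv2.COLOR_RGB2HSV); h,s,v=[hsv[...,k].astype(int) for k in range(3)]
    return (((h<5)|(h>20)|(s<70)|(v<45))).astype(np.uint8)*255
E
python3 - <<'E'
from rig import robot
from h import *
im=cv2.cvtColor(cv2.imread("pics/top0.png"),cv2.COLOR_BGR2RGB); info=robot.camera_info("top")
hsv=cv2.cvtColor(im,cv2.COLOR_RGB2HSV); print(hsv[230,250],hsv[255,330],hsv[292,350])
m=salient(im)
S=.7
for n,(x,y),w,z in [("yel",(575,380),38,.004),("grn",(438,355),36,.004),("eraser",(501,352),18,.012),("sharp",(365,345),15,.012),("clip",(297,354),14,.012),("bigclip",(322,389),18,.012),("pink",(267,392),14,.012),("tub",(226,356),26,.03),("blue",(261,263),42,.028),("green",(360,228),42,.028),("yellow",(447,235),38,.028)]:
    x,y=int(x*S),int(y*S); r=m.copy()*0; r[y-w:y+w,x-w:x+w]=m[y-w:y+w,x-w:x+w]
    cs,_=cv2.findContours(r,cv2.RETR_EXTERNAL,cv2.CHAIN_APPROX_NONE); c=max(cs,key=cv2.contourArea)
    print(n,rect(info,c,z),cv2.contourArea(c))
a=cv2.resize(im[225:295,140:280],(800,400),interpolation=cv2.INTER_CUBIC)
b=cv2.cvtColor(cv2.resize(m[140:310],(659,200)),cv2.COLOR_GRAY2RGB); b=cv2.copyMakeBorder(b,0,0,0,141,cv2.BORDER_CONSTANT)
cv2.imwrite("pics/crop1.png",cv2.cvtColor(np.vstack([a,b]),cv2.COLOR_RGB2BGR))
E
```

```text
[ 17 107 143] [ 17 105 143] [ 16 112 141]
yel (array([ 0.2891, -0.3224]), array([  7.6, 194.7]), np.float32(1.7)) 151.0
grn (array([ 0.416 , -0.0737]), array([  9.5, 153.4]), np.float32(-72.4)) 129.5
eraser (array([ 0.4289, -0.1895]), array([21. , 42.3]), np.float32(1.6)) 104.5
sharp (array([0.433 , 0.0628]), array([13.8, 24.2]), np.float32(-31.9)) 37.0
clip (array([0.4117, 0.188 ]), array([13.4, 30.3]), np.float32(-48.9)) 48.0
bigclip (array([0.3489, 0.1372]), array([20.7, 44.1]), np.float32(31.3)) 106.0
pink (array([0.3438, 0.2372]), array([14.9, 31.7]), np.float32(-60.2)) 56.0
tub (array([0.4049, 0.3116]), array([49. , 49.4]), np.float32(1.6)) 283.0
blue (array([0.5813, 0.2619]), array([102.8, 119.1]), np.float32(-10.7)) 1630.0
green (array([0.6536, 0.0798]), array([105.4, 116.8]), np.float32(-6.0)) 1581.5
yellow (array([ 0.6433, -0.0842]), array([103.7, 112.7]), np.float32(0.6)) 1528.5
```

View pics/crop1.png

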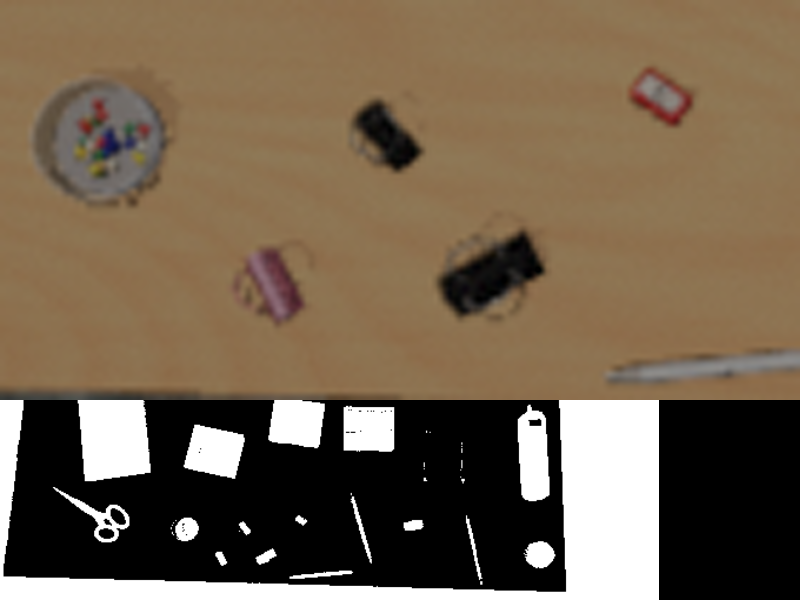

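The crop confirms it: the small black clip is at full-frame top pixel (208,248), beside the larger black one (226,272) and the pink one (187,275). Next I'll fix the yellow pencil mask (it spilled past the table edge) and look at the rest with the wrist camera.

```bash
cat >> h.py <<'E'
def down(yaw_deg):
    t=np.radians(yaw_deg); c,s=np.cos(t),np.sin(t)
    return np.array([[-s,c,0],[c,s,0],[0,0,-1.]])
E
python3 - <<'E'
from rig import robot
from h import *
im=cv2.cvtColor(cv2.imread("pics/top0.png"),cv2.COLOR_BGR2RGB); info=robot.camera_info("top")
hsv=cv2.cvtColor(im,cv2.COLOR_RGB2HSV)
for n,x0,x1,y0,y1,lo,hi in [("yel",385,420,230,298,(21,120,60),(35,255,255)),("grn",290,320,210,285,(45,60,20),(95,255,255)),]:
    m=np.zeros(im.shape[:2],np.uint8); m[y0:y1,x0:x1]=cv2.inRange(hsv,lo,hi)[y0:y1,x0:x1]
    r=np.zeros_like(m); r[y0:y1,x0:x1]=(cv2.inRange(hsv,(170,110,50),(180,255,255))|cv2.inRange(hsv,(0,150,50),(8,255,255)))[y0:y1,x0:x1]
    p=np.argwhere(m)[:,::-1]; q=np.argwhere(r)[:,::-1]
    w=onplane(info,p,.004); print(n,len(p),len(q),rect(info,p,.004), onplane(info,q,.004).mean(0) if len(q) else 0, w[w[:,0].argmax()],w[w[:,0].argmin()])
print(onplane(info,[(541*.7,270*.7)],.034), robot.get_state()["time"])
robot.move_ptp([0.52,-0.255,0.30],down(0)); s=robot.get_state(); print(s["time"],s["qpos"])
i2=robot.camera_info("wrist"); print(i2)
f=robot.grab_frame("wrist"); cv2.imwrite("pics/w1.png",cv2.cvtColor(f,cv2.COLOR_RGB2BGR))
np.save("w1.npy",i2,allow_pickle=True)
E
```

```text
yel 148 8 (array([ 0.3804, -0.3261]), array([  7.9, 135. ]), np.float32(-78.2)) [ 0.30718732 -0.34041607] [ 0.44619321 -0.31536976] [ 0.31381487 -0.33726764]
grn 118 9 (array([ 0.4204, -0.073 ]), array([  5.9, 139.4]), np.float32(-72.6)) [ 0.34631002 -0.0958541 ] [ 0.48685477 -0.05431009] [ 0.35310226 -0.09136186]
[[ 0.57936561 -0.25804245]] 0.1
1.7 [ 0.73043049  0.29923628 -0.40533532  1.62739295  0.12349841  1.24094134
  0.29789834]
{'fx': 346.4569258853896, 'fy': 346.4569258853896, 'cx': 278.0255847415872, 'cy': 208.53134609973057, 'dist': array([-0.02423628,  0.        ,  0.        ,  0.        ,  0.        ]), 'rvec': array([-2.86615486e+00,  4.11439833e-03,  9.61987678e-04]), 'tvec': array([-0.52187794, -0.29472161,  0.39486418])}
```

View pics/w1.png

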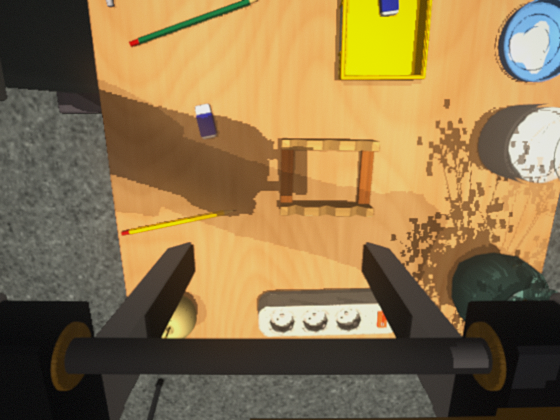

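The wrist view shows the rest, with rails from (278,145) to (379,145) and (279,209) to (373,211). I'll enlarge it to pick the rail corners.

```bash
python3 - <<'E'
import cv2
i=cv2.imread("pics/w1.png"); cv2.imwrite("pics/w1c.png",cv2.resize(i[125:225,262:395],(798,600),interpolation=cv2.INTER_CUBIC))
E
```

```text
(no output)
```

View pics/w1c.png

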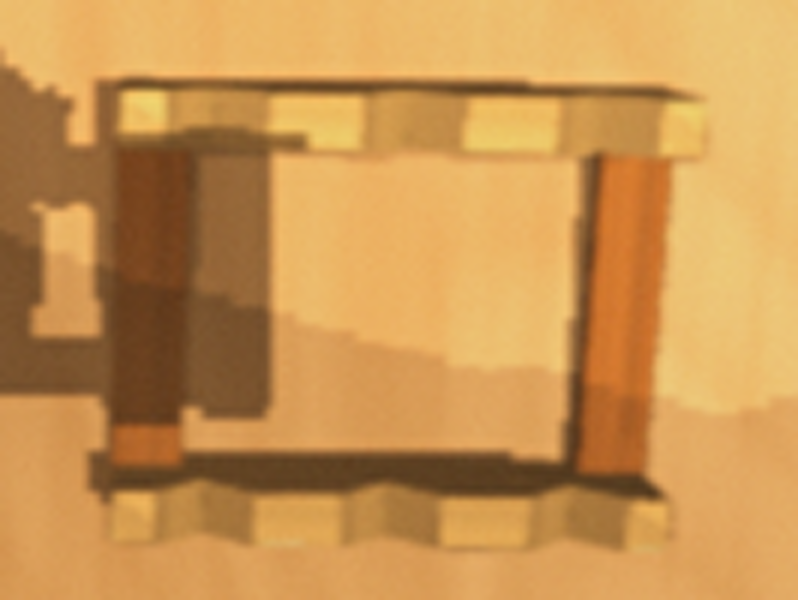

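The rail tops in the crop run from (118,120) to (704,127) and from (110,515) to (668,523).

```bash
python3 - <<'E'
from h import *
i2=np.load("w1.npy",allow_pickle=True).item()
p=np.array([(118,120),(704,127),(110,515),(668,523)])/6+[262,125]
w=onplane(i2,p-0.4,.034); print(w,w.mean(0)); 
for a,b in ((0,1),(2,3),(2,0),(3,1)): d=w[b]-w[a]; print(np.linalg.norm(d),np.degrees(np.arctan2(d[1],d[0])))
# pencils/eraser cross check from the wrist view
p=onplane(i2,[(122,233),(240,211),(130,43),(258,1),(206,121)],.004); print(p, (p[0]+p[1])/2)
E
```

```text
[[ 0.52519613 -0.21740217]
 [ 0.64423267 -0.2189926 ]
 [ 0.52345628 -0.30066988]
 [ 0.64281111 -0.30279335]] [ 0.58392405 -0.2599645 ]
0.11904716346950563 -0.7654771632196115
0.11937371701308054 -1.0192538794664345
0.08328588601743317 88.80299637875326
0.08381280056203044 89.02814969036771
[[ 0.30197671 -0.34166711]
 [ 0.46884933 -0.30998135]
 [ 0.34159624 -0.09692901]
 [ 0.49812429 -0.05234246]
 [ 0.42915347 -0.18994529]] [ 0.38541302 -0.32582423]
```

```bash
cat >> h.py <<'E'
REST=np.array([.584,-.260]); RYAW=-1.
def near(robot,p,yaw):
    """down() of yaw or yaw+180, whichever needs the smaller last-joint turn"""
    q=robot.get_state()["qpos"]; best=None
    for a in (yaw,yaw+180):
        j=robot.ik(p,down(a))
        if j is not None and (best is None or abs(j[6])<best[0]): best=(abs(j[6]),down(a))
    return best[1]
def frame_pt(c,yaw,x,y):
    t=np.radians(yaw); return np.array(c)+[x*np.cos(t)-y*np.sin(t),x*np.sin(t)+y*np.cos(t)]
def pick(robot,xy,yaw,width,z=.0205):
    robot.gripper_to(width+.03)
    R=near(robot,[*xy,.15],yaw); robot.move_ptp([*xy,.15],R)
    robot.move_linear([*xy,.05],.2); hit=robot.move_linear([*xy,z],.06,threshold=15)
    robot.gripper_to(0); robot.move_linear([*xy,.15],.2)
    s=robot.get_state(); print("pick",hit,s["opening"],s["grasp_force"],s["time"]); return s["opening"]
def place(robot,xy,yaw,z,width):
    R=near(robot,[*xy,.15],yaw); robot.move_ptp([*xy,.15],R)
    robot.move_linear([*xy,z+.03],.2); hit=robot.move_linear([*xy,z],.05,threshold=8)
    s=robot.get_state(); print("place",hit,s["ee_pos"],s["opening"])
    robot.gripper_to(width+.025); robot.move_linear([*xy,.15],.2); print(robot.get_state()["time"])
E
python3 - <<'E'
from rig import robot
from h import *
o=pick(robot,(.385,-.326),-79,.008)
if o>.003: place(robot,frame_pt(REST,RYAW,-.04,0),RYAW,.047,.008)
robot.move_ptp([.50,-.255,.25],down(0)); np.save("w2.npy",robot.camera_info("wrist"),allow_pickle=True)
cv2.imwrite("pics/w2.png",cv2.cvtColor(robot.grab_frame("wrist"),cv2.COLOR_RGB2BGR))
E
```

```text
pick True 0.006398780840393533 29.999826550483704 6.4
place True [ 0.54322723 -0.25911357  0.04575307] 0.006455101648645743
9.8167
```

View pics/w2.png

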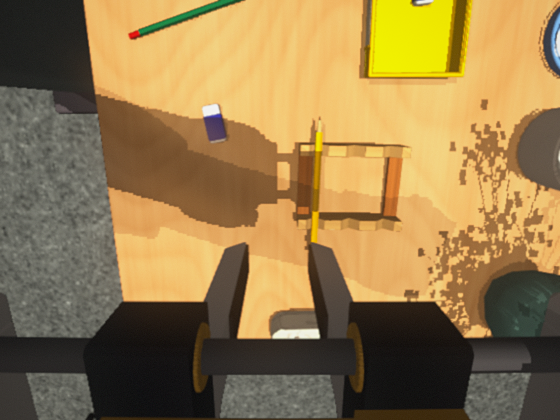

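The yellow pencil lies across both rails at the near notch, with its tip at (319,120) and its shaft crossing the rails at (318,150) and (314,225). Next is the green pencil, then the three small things.

```bash
python3 - <<'E'
from rig import robot
from h import *
ok=True
def go(xy,yaw,w,txy,tyaw,z,pz=.022):
    o=pick(robot,xy,yaw,w,pz)
    if o<w-.006: print("MISSED"); raise SystemExit
    place(robot,txy,tyaw,z,w)
go((.423,-.0715),-72.5,.008,frame_pt(REST,RYAW,.04,0),RYAW,.048)
Y=((.6433,-.0842),.6); B=((.5813,.2619),-10.7); G=((.6536,.0798),-6)
go((.429,-.1897),1.6,.020,frame_pt(*Y,0,-.018),Y[1],.027)
go((.433,.0628),-31.9+0,.016,frame_pt(*B,0,-.018),B[1],.027)
go((.4117,.188),-48.9,.016,frame_pt(*G,0,-.018),G[1],.027)
robot.move_ptp([.40,-.40,.35],down(0))
for n in ("top","scene"): cv2.imwrite(f"pics/{n}1.png",cv2.cvtColor(robot.grab_frame(n),cv2.COLOR_RGB2BGR))
i=cv2.imread("pics/top1.png")[130:290,140:430]; cv2.imwrite("pics/top1c.png",cv2.resize(i,(800,441),interpolation=cv2.INTER_CUBIC))
E
```

```text
pick False 0.005753939543003222 29.999684393405914 14.825
place True [ 0.62284264 -0.2606819   0.04797403] 0.005879802324364614
18.4667
pick False 0.019729651856220803 28.58154542511329 22.4417
place False [ 0.64361325 -0.10211163  0.02708703] 0.020056228121670596
26.0917
pick False 0.01536781130362149 29.99998927116394 29.9917
place False [0.57800313 0.24434171 0.02707721] 0.015506705167824479
33.6417
pick False 0.011625147973257182 28.004729859530926 38.6917
place False [0.65179999 0.06196698 0.02707426] 0.011744298009608517
43.0917
```

View pics/top1c.png

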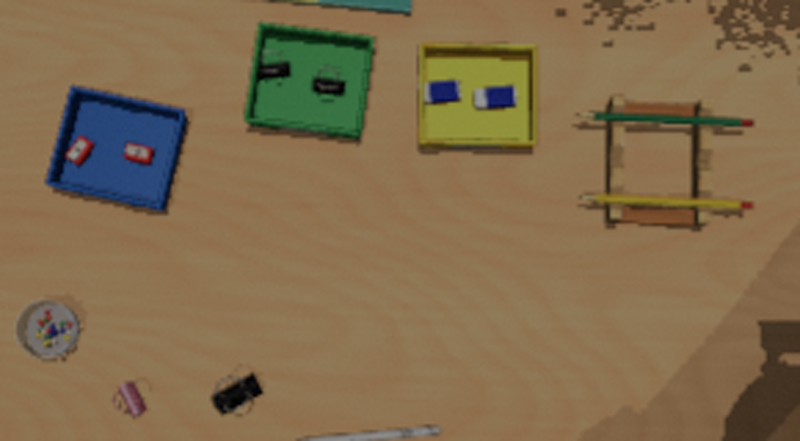

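The crop shows all three small things in the right bins: sharpener (138,153), clip (328,86) and eraser (496,97). Both pencils lie across the rest, and the tub hasn't moved. I'll check how the pencils are seated and measure it.

```bash
python3 - <<'E'
from rig import robot
from h import *
robot.move_ptp([.584,-.36,.25],down(0)); info=robot.camera_info("wrist"); f=robot.grab_frame("wrist")
cv2.imwrite("pics/w3.png",cv2.cvtColor(f,cv2.COLOR_RGB2BGR)); np.save("w3.npy",info,allow_pickle=True)
c=f[:,150:420]; cv2.imwrite("pics/w3c.png",cv2.cvtColor(cv2.resize(f[20:270,130:430],(720,600),interpolation=cv2.INTER_CUBIC),cv2.COLOR_RGB2BGR))
E
```

```text
(no output)
```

View pics/w3c.png

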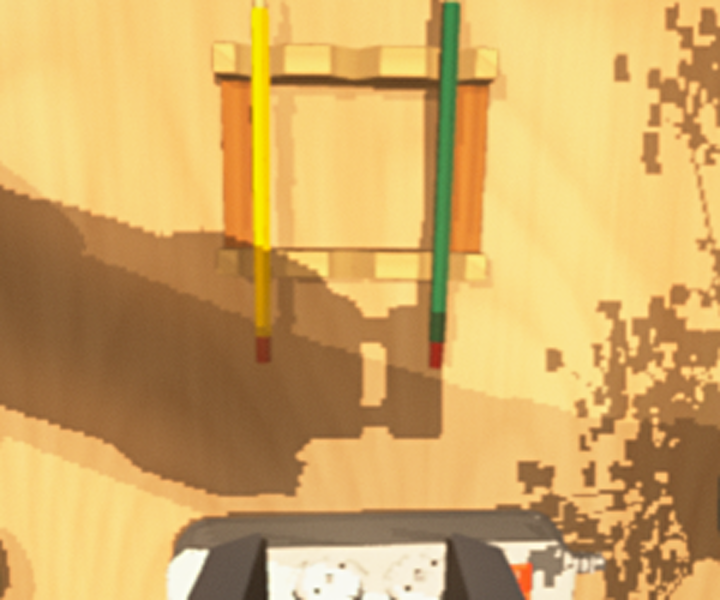

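```bash
python3 - <<'E'
from h import *
i=np.load("w3.npy",allow_pickle=True).item()
p=np.array([(260,62),(263,265),(263,360),(449,62),(439,265),(436,365),(213,60),(497,64),(220,264),(486,268)])/2.4+[130,20]
w=onplane(i,p,.032); t=np.radians(-RYAW)
d=w-REST; print(np.round(np.c_[d[:,0]*np.cos(t)-d[:,1]*np.sin(t),d[:,0]*np.sin(t)+d[:,1]*np.cos(t)]*1000,1))
E
```

```text
[[-39.3  40.3]
 [-39.  -43.4]
 [-39.6 -86.2]
 [ 40.2  41.6]
 [ 39.5 -42.1]
 [ 40.1 -87.2]
 [-59.   40.8]
 [ 60.4  41.2]
 [-58.2 -43.3]
 [ 60.6 -43.1]]
```

Both pencils sit in their notches at x = -40 and +40 mm on both rails, with their middles within about 5 mm of the rest's centre. The arm is clear, so I'm handing in.

```bash
python3 -c "
from rig import robot
print(robot.get_state()['time']); print(robot.sign_off())"
```

```text
46.125
the job is handed in; nothing more can be done
None
```

I handed the job in at 46 s: both pencils are seated in their own notches, the eraser, sharpener and small black clip are in their matching bins, and the tub wasn't touched. The sign-off call returned no verdict, so this rests on my own final camera checks.

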